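Open the fume filter's hood past its safety catch and drive the filter wedge home

TASK

The bench fume filter's hood is ajar, held by the sprung safety catch under its front edge (on the robot's left): reach under the edge, push the catch aside (away from the robot) and lift the hood with it aside, then swing the hood up until it stands nearly upright and stays there. Then tap or press the loose steel wedge inside, on its thick end, until it stops moving. Leave the hood standing open and the other things on the bench where they are.

Things in the scene. Friction and masses are not known exactly. Their poses are not given: they have to be found in the camera images.
- case: Grey steel filter case fixed to the bench, 150 (x) by 240 (y) by 120 mm high, open-topped under its hood, walls 3 mm. Origin at the centre of its underside; own z up, own -x is the front, which looks to the robot's left (world +y, up to 20 degrees off); own +y points away from the robot. The filter cassette inside makes a flat deck 82 mm above the bench.
- keeper (a point): Middle of the fixed keeper plate's front edge, underside: a steel plate standing out 17 mm from the outer front wall, 107 to 112 mm up, own y -30 to -4 mm. The catch's foot hooks under it. In front of it the space under the hood is free down to the bench.
- hood (a joint): Opening angle (rad): 0 shut and level, grows as the front edge rises, 1.6 at its stop just past upright. Grey sheet 220 mm front to back, 256 wide, 4 thick, about 0.5 kg, hinged on the case's back top edge; shut, it overhangs the front by 70 mm. A stiff friction hinge keeps it at any angle; lifting at the edge takes 5 to 9 N. With the catch engaged it stops at about 0.22.
- hood_hinge (a point): Middle of the hood's hinge line, 75 mm behind (own +x of) the case's centre and 122 mm above the bench; the hinge line runs along the case's y.
- hood_edge (a point): Middle of the hood's front edge, on its underside, 220 mm from the hinge line.
- catch (a joint): Sideways travel of the safety catch (m): 0 at rest, grows towards the case's own +y, 0.024 at its stop. A spring returns it (2.3 N at rest, 6.7 N at the stop). From about 0.013 its foot clears the keeper and the hood can rise; keep it pushed until the hood has passed about 0.33 rad, then it may spring back.
- catch_tab (a point): Front end of the catch's steel tongue, half-way up its flat -y face, the face to push. The tongue moves with the hood: an upright plate 5 mm thick in y (10 mm over its last 16 mm), 25 mm high, 20 to 45 mm below the hood's underside, from 160 to 235 mm from the hinge line, so its end stands out 15 mm beyond the hood's edge.
- wedge (a joint): Travel of the wedge (m): 0 loose, grows as it is pushed to the case's own -y, 0.028 fully home against a hard stop. It slides with a friction of about 6 N and stays where it is left.
- wedge_butt (a point): Centre of the wedge's thick end face, which looks to own +y; push it to own -y. Dark steel wedge on the deck along the case's y, 35 mm in front of the case's centre: 80 long, 24 high (83 to 107 mm above the bench), thick end 24 wide, between guides 12 mm high. Home, it stands 4 mm proud of them. Beyond it the deck is free to the side wall (inner face at own y = +117).
- clamp: Blue C-clamp lying behind the case, about 160 by 90 mm, 20 mm high; leave it alone. Origin at the middle of its frame, on the bench.
- jar_c (a point): Centre of a closed white jar, 70 mm across and 90 mm high, standing behind the case; leave it alone.
- angle: Steel angle offcut 120 by 40 by 40 mm lying in front of the case; leave it alone. Origin at the centre of its underside.

How it is judged:
By the outcome, as a careful person would: the job done as asked, in the order asked, and still so for the second after the job is handed in, with the robot touching nothing.
It also fails if it takes over 61 s, if anything falls off the work surface, if the arm or the gripper's body presses on something with over 40 N, if the wrist force passes 120 N, or if a joint passes its speed limit or range.

ROBOT

A 7-joint arm with a two-finger parallel gripper is mounted at the origin on the work surface. World frame = base frame: x ahead of the robot, y to its left, z up, the work surface at z = 0. Lengths are in m, angles in rad, forces in N, time in s.
With the tool pointing down it reaches from about 0.35 to 0.9 m from the base axis. Payload 8.1 kg.
Tool frame: the origin (TCP) lies at the very end of the fingers, on their centre line; the grasp point (between the pads) lies 19 mm behind it (grasp_offset is the distance from the TCP to the grasp point, in m); z points along the fingers, y is the line along which they close (so a half turn about z gives the same grasp; the last joint's range is limited). The gripper opens to 92 mm and grips with 3 to 60 N. Pads are 19 mm wide; open, the fingers measure 130 mm over their backs; the gripper's body (75 mm by 190 mm) begins 47 mm behind the grasp point.
Start: joints at [1.165, 0.434, 0.025, 1.573, -0.012, 1.134, -0.075], TCP at [0.186, -0.597, 0.192] pointing down, gripper open.
Joint ranges: [-2.62, 2.62], [-0.44, 2.09], [-1.27, 1.32], [0.08, 2.57], [-1.32, 4.46], [0.12, 2], [-2.74, 2.74]. Speed limits (rad/s): [2.22, 2.22, 3.01, 3.01, 3.14, 3.14, 3.14].

INTERFACE

Orientations are given as a rotation vector (axis times angle).
In Python, from cell import observe, get_image, camera_params, sign_off, silhouettes, grasp_offset gives the robot as it stands. The module is installed in compiled form; this text tells all that it offers.
- The arm moves only by the tool jog_arm, never from a script. Its argument "motion" is a list that holds one entry, the list of rows, each a list of 7 numbers: the shift along the tool's x, y, z in m, then the turn, a rotation vector about the tool's x, y, z in rad, then the closure, from -1 (fully open) to 1 (shut), so that 0 is half open. In form: [[[dx, dy, dz, wx, wy, wz, hand], ...]]. A call has 1 to 10 rows; each row is the pose to reach, as a shift and turn from the pose commanded when the call began, along the tool's axes at that moment; what a row does not reach only later rows make up. A row lasts 1/12 s, in which the tool goes at most 41.7 mm and 7.16 degrees, less where a joint would pass 70% of its speed; a pose out of reach is approached as far as the arm can. A call with a gripper value outside its range is refused whole. The fingers move at their own pace and stop on an object; "force" is the grip in N (left out, the last holds). Time passes only in rows, so rows that repeat a pose let the fingers close. It gives the time, the measured TCP pose, the force, the opening and the grip force at its end, in the units of the state.
- observe(): the state, without advancing time (a new reading comes with each control period).
- get_image(name): name is "side" or "top"; returns the picture (480x640x3 uint8, red, green, blue); there is no depth.
- camera_params(name): a dict with "vertical_fov" (degrees; the focal length in pixels is half the picture's height over the tangent of half this angle, whatever the lens; pixels are square), "cx", "cy" (the principal point, pixels), "T" (4x4, takes a point from camera to world coordinates). Camera axes: x right, y down, z forward; pixel columns grow to the right and rows downward; lengths in m; the calibration is good to about 2 mm. A picture is of the moment at which its call begins. camera_params takes no time and is no camera call.
- sign_off(): hands the job in; it is judged then, once.
Trained networks look in the newest picture that a camera, given by its name, has taken for a name from the list of things; names that differ only in an ending like _2 or _b are one class to them, and where a whole thing is asked for, a point or a joint stands for the part that bears it (a point fixed in the world has none). Each returns a list of dicts, best first, with "p" (0 to 1); they miss things now and then, are a little off and sometimes report something else, mostly with a low value. They report only what shows in the picture. A call takes as long as a camera call.
- silhouettes(query, camera): "mask" (480x640 bool, what is visible of it) and "pixel" ([column, row] in pixels, amid what is visible of it).
The state is a dict: "clock": time; "joints": joint angles; "dq": joint speeds; "joint_efforts": joint torques, N m; "position": TCP position; "ee_rot": TCP orientation; "force": force on the tool from outside, world axes, zero at the start; "ft_torque": the same for the moment, N m; "width": opening from 0.0 (shut) to 1.0 (fully open); "gripper_force": force on a finger pad.
Only numpy, scipy, OpenCV 4.12 (cv2) and the standard library are available. Lean on these libraries where they do the work, as an engineer would, in place of code of your own. Each camera call takes 0.05 s, during which the arm holds its last target. There are 200 camera calls.

## Working session

There is one attempt and no reset: what is moved stays moved. The work goes in short steps, Python scripts to look and compute and a tool call to move; the robot and the scene stay as the last step left them, time stands still between calls to the robot, and variables do not carry over. Pictures are saved under pics/ and viewed, at most 10 in all, crops included, and the job is handed in when it is done.

Besides the shell and the picture viewer there is one more tool, called after "Request:" as name([rows], argument=value, ...), one row to a line, values as JSON. jog_arm: Moves the arm, as the interface text tells. Its arguments: {"type":"object","properties":{"motion":{"type":"array"},"force":{"type":"number"}},"required":["motion"]}

```bash
mkdir -p pics
python3 - <<'E'
from cell import *
import cv2,numpy as np
for n in("side","top"):
    im=get_image(n);cv2.imwrite(f"pics/{n}0.png",im[:,:,::-1]);p=camera_params(n);print(n,p["vertical_fov"],p["cx"],p["cy"],np.round(p["T"],4).tolist())
    for q in("case","hood","catch","catch_tab","hood_edge","hood_hinge","keeper","wedge","clamp","jar_c","angle"):
        try:
            print(q,[(np.round(d["pixel"]).tolist(),round(d["p"],2),int(d["mask"].sum())) for d in silhouettes(q,n)[:2]])
        except Exception as e: print(q,e)
o=observe();print(o)
print(grasp_offset)
E
```

```text
side 57.26320405574078 314.39529271047473 234.38315332600135 [[0.7794, -0.3603, 0.5125, 0.1115], [-0.6265, -0.4472, 0.6384, -0.5377], [-0.0008, -0.8187, -0.5743, 0.5754], [0.0, 0.0, 0.0, 1.0]]
case [([312.0, 226.0], 0.61, 16962)]
hood [([308.0, 204.0], 0.75, 9474)]
catch [([221.0, 205.0], 0.54, 737)]
catch_tab []
hood_edge [([310.0, 203.0], 0.67, 9401), ([221.0, 206.0], 0.26, 774)]
hood_hinge [([309.0, 202.0], 0.71, 9406)]
keeper [([311.0, 227.0], 0.58, 16746), ([409.0, 287.0], 0.25, 2085)]
wedge []
clamp [([333.0, 385.0], 0.68, 2088)]
jar_c [([409.0, 289.0], 0.56, 2039), ([222.0, 207.0], 0.23, 731)]
angle [([221.0, 210.0], 0.6, 712)]
top 47.847873351668845 325.2360521364052 244.3838352216345 [[-0.023, -0.9974, 0.0677, 0.476], [-0.9995, 0.0215, -0.022, -0.0122], [0.0205, -0.0682, -0.9975, 1.0774], [0.0, 0.0, 0.0, 1.0]]
case [([282.0, 226.0], 0.74, 19972)]
hood [([278.0, 228.0], 0.72, 18890)]
catch []
catch_tab [([214.0, 221.0], 0.39, 31)]
hood_edge [([279.0, 229.0], 0.78, 18794)]
hood_hinge [([280.0, 230.0], 0.86, 18837)]
keeper [([278.0, 228.0], 0.97, 19866)]
wedge [([285.0, 226.0], 0.69, 19951)]
clamp [([418.0, 307.0], 0.6, 1546)]
jar_c [([402.0, 209.0], 0.85, 1287)]
angle [([155.0, 255.0], 0.74, 1596)]
{'clock': 1.2, 'joints': array([ 1.1653915 ,  0.43451414,  0.02503476,  1.57317781, -0.01163886,
        1.13401838, -0.07507045]), 'dq': array([-0.00076231,  0.0009985 , -0.00143076,  0.0009374 , -0.00100605,
       -0.00079803,  0.00035107]), 'joint_efforts': array([-7.85340330e-05, -6.67675996e+01,  9.83348563e-01, -3.14805651e+01,
       -6.07770332e-02,  3.25169961e-02, -6.10319739e-05]), 'position': array([ 0.18634819, -0.59659308,  0.19174204]), 'ee_rot': array([3.10565388e+00, 4.73665730e-01, 2.25790986e-05]), 'force': array([-0.03620282, -0.02640354, -0.19321743]), 'ft_torque': array([-0.0155423 , -0.01788928, -0.02367301]), 'gripper_force': 0.0, 'width': 1.0032375873096266}
0.0188
```

View pics/side0.png

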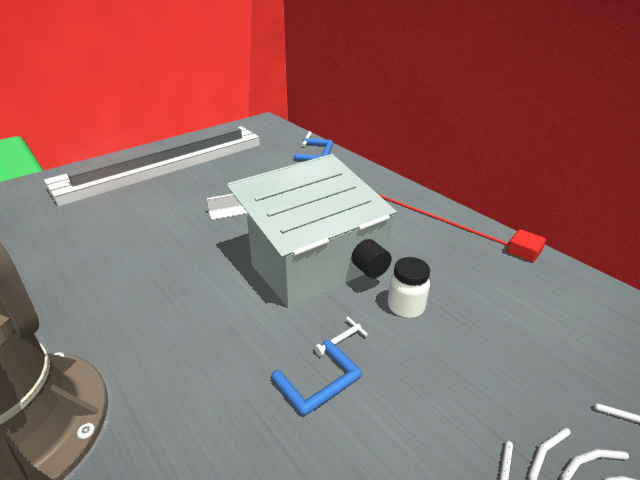

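View pics/top0.png

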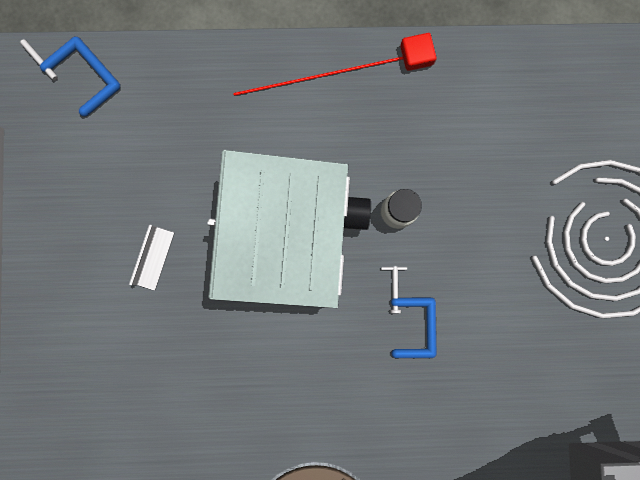

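The side view shows the ajar hood with corners near (228,183), (332,155), (396,211) and (292,252). The jar is at (409,289) and the clamp at (318,375). The top view shows the hood corners near (223,151), (348,164), (338,307) and (210,298), the catch tab at (211,222) and the angle at (152,257). I'll fit the case pose and hood angle to these.

```bash
cat > h.py <<'E'
import numpy as np,cv2
from cell import *
from scipy.optimize import least_squares
from scipy.spatial.transform import Rotation as R
def proj(n,P):
    p=camera_params(n);f=240/np.tan(np.radians(p["vertical_fov"])/2);T=np.array(p["T"])
    c=(np.atleast_2d(P)-T[:3,3])@T[:3,:3];return np.c_[f*c[:,0]/c[:,2]+p["cx"],f*c[:,1]/c[:,2]+p["cy"]]
def ray(n,uv):
    p=camera_params(n);f=240/np.tan(np.radians(p["vertical_fov"])/2);T=np.array(p["T"])
    return T[:3,3],T[:3,:3]@np.array([(uv[0]-p["cx"])/f,(uv[1]-p["cy"])/f,1])
def c2w(q,P): # q=x,y,yaw
    c,s=np.cos(q[2]),np.sin(q[2]);P=np.atleast_2d(P)
    return np.c_[q[0]+c*P[:,0]-s*P[:,1],q[1]+s*P[:,0]+c*P[:,1],P[:,2]]
def hood(s,y,a,n): # s from hinge, n above underside
    return [.075-s*np.cos(a)+n*np.sin(a),y,.122+s*np.sin(a)+n*np.cos(a)]
E
python3 - <<'E'
from h import *
def quad(n,thing="hood_edge"):
    get_image(n);m=silhouettes("hood_hinge",n)[0]["mask"].astype(np.uint8)
    c=max(cv2.findContours(m,0,2)[0],key=cv2.contourArea)
    for e in np.linspace(2,40,60):
        a=cv2.approxPolyDP(cv2.convexHull(c),e,True)[:,0]
        if len(a)<=4:break
    return a
print(quad("top").tolist(),quad("side").tolist())
top=np.array([[223,151],[348,164],[338,307],[210,298]],float);side=np.array([[332,155],[396,211],[292,252],[228,183]],float)
def corners(v):return c2w(v[:3],[hood(.22,.128,v[3],.004),hood(0,.128,v[3],.004),hood(0,-.128,v[3],.004),hood(.22,-.128,v[3],.004)])
f=lambda v:np.r_[proj("top",corners(v))-top,proj("side",corners(v))-side].ravel()
r=least_squares(f,[.5,.05,-1.5,.2]);v=r.x;print(v,np.round(r.fun,1))
np.save("v.npy",v)
# tab: end at s=.235, solve y from top pixel
for y in(-.03,-.02,-.01,0,.01):print(y,proj("top",c2w(v,[hood(.235,y,v[3],-.0325)])),proj("side",c2w(v,[hood(.235,y,v[3],-.0325)])))
for n in("top",):
    im=get_image(n);cv2.imwrite("pics/tabz.png",cv2.resize(im[195:250,190:240,::-1],None,fx=10,fy=10,interpolation=0))
print("edge",c2w(v,[hood(.22,0,v[3],0)]))
E
```

```text
[[224, 150], [347, 165], [336, 307], [210, 298]] [[396, 211], [281, 255], [227, 184], [332, 155]]
[ 0.567949    0.00946897 -1.65126575  0.16233974] [-0.8 -2.8 -0.6 -3.4  1.5 -2.3  1.4  0.2  0.3 -1.2  2.1 -0.8 -7.7  4.1
 -1.8  2.1]
-0.03 [[207.23533453 240.86619361]] [[266.23936373 182.69461244]]
-0.02 [[207.64895556 235.18978016]] [[270.33945068 181.43704028]]
-0.01 [[208.06197294 229.52165092]] [[274.39968506 180.19169163]]
0 [[208.47438799 223.86178778]] [[278.4206451  178.95838914]]
0.01 [[208.88620204 218.21017267]] [[282.40289792 177.73695888]]
edge [[0.57937196 0.15111652 0.15755808]]
```

View pics/tabz.png

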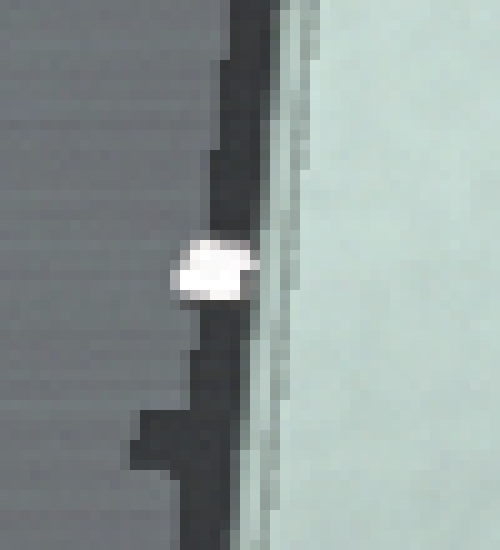

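The crop shows the white tab end spanning columns 207.5–215 and rows 219–225, about 10 mm wide. I'll refit without the bad side corner, which the hinge knuckle hides, and add the tab.

Run:
```python
from h import *
top=np.array([[223.5,150.5],[347.7,164.5],[337,307],[210,298]],float);side=np.array([[332,155],[396,211],[0,0],[227.5,183.5]],float)
w=np.ones((10,2));w[6]=0
def P(v):return c2w(v[:3],[hood(.22,.128,v[3],.004),hood(0,.128,v[3],.004),hood(0,-.128,v[3],.004),hood(.22,-.128,v[3],.004)])
def tab(v):return c2w(v[:3],[hood(.235,v[4]+.01,v[3],-.02),hood(.235,v[4],v[3],-.02)])
f=lambda v:(w*np.r_[proj("top",P(v))-top,proj("side",P(v))-side,proj("top",tab(v))-[[208,219.2],[207.5,225.2]]]).ravel()
r=least_squares(f,[.5,.05,-1.5,.2,0],loss="soft_l1");v=r.x;print(v,np.round(f(v).reshape(-1,2),1).tolist())
np.save("v.npy",v)
print("edge",c2w(v,[hood(.22,0,v[3],0)]),"tab -y face mid",c2w(v,[hood(.235,v[4],v[3],-.0325)]), "edge@tab",c2w(v,[hood(.22,v[4],v[3],0)]))
# overlay check
for n in("side","top"):
    im=get_image(n)[:,:,::-1].copy()
    q=proj(n,np.r_[P(v),tab(v),c2w(v,[[sx*.075,sy*.12,z] for z in(0,.12) for sx,sy in((-1,-1),(1,-1),(1,1),(-1,1))])])
    for a,b in q: cv2.circle(im,(int(round(a)),int(round(b))),1,(0,0,255),-1)
    cv2.imwrite(f"pics/o_{n}.png",im[110:360,180:480] )
a,b=[cv2.imread(f"pics/o_{n}.png") for n in("side","top")]
cv2.imwrite("pics/ov.png",cv2.resize(np.hstack([a,b]),None,fx=1.33,fy=1.33))
```

```text
[ 0.5642715   0.01085593 -1.67166363  0.15799661 -0.00274823] [[-0.5, -1.6], [0.4, -0.9], [0.2, 0.6], [-0.8, 0.6], [0.3, -0.5], [0.6, 0.4], [0.0, 0.0], [-2.4, 1.4], [0.1, 0.1], [0.0, -0.1]]
edge [[0.57859654 0.15239264 0.15661482]] tab -y face mid [[0.57786883 0.17249481 0.12687973]] edge@tab [[0.57586228 0.15266937 0.15661482]]
```

View pics/ov.png

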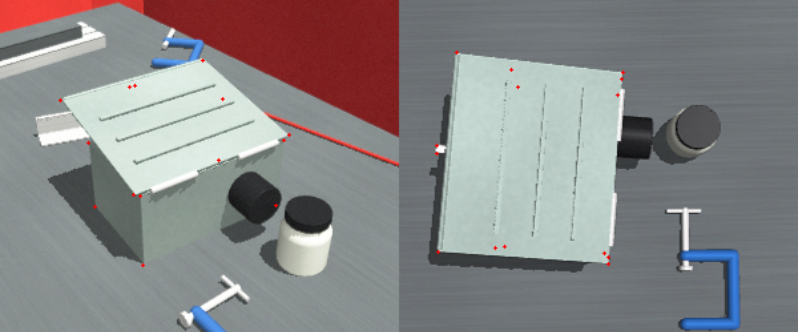

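Request:
jog_arm([
  [[0,0,-0.04,0,0,0,1],[0,0,-0.08,0,0,0,1],[0,0,-0.12,0,0,0,1],[0,0,-0.16,0,0,0,1],[0,0,-0.2,0,0,0,1],[0,0,-0.24,0,0,0,1]],
])

```text
clock: 2.05
position: [0.1861, -0.5961, 0.4341]
ee_rot: [3.105, 0.474, 0.0]
force: [1.4, -2.5, 0.3]
width: 0.613
gripper_force: 0.0
```

The overlay matches the hood corners, the case and the tab in both views. Next I'll write a helper that works out the shift and turn to a target, then plan the swing to the front.

```bash
cat >> h.py <<'E'
v=np.load("v.npy")
def Rt(e): # tool z: own +x, e rad below horizontal; tool y = own +y
    ox=c2w([0,0,v[2]],[[1,0,0]])[0];oy=c2w([0,0,v[2]],[[0,1,0]])[0]
    z=np.cos(e)*ox-np.sin(e)*np.array([0,0,1]);return np.c_[np.cross(oy,z),oy,z]
def own(): # TCP in own coordinates
    p=observe()["position"];c,s=np.cos(v[2]),np.sin(v[2]);d=p-np.r_[v[:2],0];return np.array([c*d[0]+s*d[1],-s*d[0]+c*d[1],d[2]])
def row(p,Rg,own_p=True):
    o=observe();R0=R.from_rotvec(o["ee_rot"]).as_matrix();p=c2w(v,[p])[0] if own_p else np.array(p)
    d=R0.T@(p-o["position"]);w=R.from_matrix(R0.T@Rg).as_rotvec()
    return np.round(np.r_[d,w],4).tolist(),"rows",round(max(np.linalg.norm(d)/.0417,np.degrees(np.linalg.norm(w))/7.16),1)
def st():
    o=observe();print("t",round(o["clock"],2),"own",np.round(own(),4),"q",np.round(o["joints"],2),"F",np.round(o["force"],1))
E
python3 - <<'E'
from h import *
st();print(row([.58,-.02,.42],Rt(np.pi/2),False))
E
```

```text
t 2.05 own [ 0.6419 -0.3151  0.4341] q [ 1.15  0.36  0.05  1.11 -0.02  1.68 -0.07] F [ 1.4 -2.5  0.3]
([0.5477, -0.4325, 0.0138, 0.0006, 0.0004, -1.1672], 'rows', np.float64(16.7))
```

Request:
jog_arm([
  [[0.548,-0.432,0.014,0,0,-1.167,1],[0.548,-0.432,0.014,0,0,-1.167,1],[0.548,-0.432,0.014,0,0,-1.167,1],[0.548,-0.432,0.014,0,0,-1.167,1],[0.548,-0.432,0.014,0,0,-1.167,1],[0.548,-0.432,0.014,0,0,-1.167,1],[0.548,-0.432,0.014,0,0,-1.167,1],[0.548,-0.432,0.014,0,0,-1.167,1],[0.548,-0.432,0.014,0,0,-1.167,1],[0.548,-0.432,0.014,0,0,-1.167,1]],
])

```text
clock: 2.88
position: [0.4223, -0.251, 0.4237]
ee_rot: [2.323, 2.114, -0.0]
force: [1.6, -0.6, 0.9]
width: 0.004
gripper_force: 0.0
```

Run:
```python
from h import *
st();print(row([-.31,-.03,.36],Rt(1.2)))
```

```text
t 2.88 own [ 0.2748 -0.1149  0.4237] q [ 0.74  0.13 -0.36  1.43  0.05  1.58  0.28] F [ 1.6 -0.6  0.9]
([0.5843, 0.0889, 0.0634, 0.0018, -0.3702, 0.0068], 'rows', np.float64(14.3))
```

Request:
jog_arm([
  [[0.584,0.089,0.063,0,-0.37,0,1],[0.584,0.089,0.063,0,-0.37,0,1],[0.584,0.089,0.063,0,-0.37,0,1],[0.584,0.089,0.063,0,-0.37,0,1],[0.584,0.089,0.063,0,-0.37,0,1],[0.584,0.089,0.063,0,-0.37,0,1],[0.584,0.089,0.063,0,-0.37,0,1],[0.584,0.089,0.063,0,-0.37,0,1],[0.584,0.089,0.063,0,-0.37,0,1],[0.584,0.089,0.063,0,-0.37,0,1]],
])

```text
clock: 3.72
position: [0.5227, 0.1402, 0.3798]
ee_rot: [2.127, 1.921, -0.398]
force: [1.3, -0.4, 0.6]
width: 0.004
gripper_force: 0.0
```

Run:
```python
from h import *
st();print(row([-.30,-.04,.25],Rt(.6)))
```

```text
t 3.72 own [-0.1245 -0.0544  0.3798] q [-0.13  0.41 -0.7   1.3   0.5   1.81 -0.88] F [ 1.3 -0.4  0.6]
([0.2106, 0.0142, 0.0575, -0.0003, -0.6006, -0.001], 'rows', np.float64(5.2))
```

Request:
jog_arm([
  [[0.21,0.014,0.058,0,-0.3,0,1],[0.21,0.014,0.058,0,-0.3,0,1],[0.21,0.014,0.058,0,-0.3,0,1],[0.21,0.014,0.058,0,-0.6,0,1],[0.21,0.014,0.058,0,-0.6,0,1],[0.21,0.014,0.058,0,-0.6,0,1],[0.21,0.014,0.058,0,-0.6,0,1]],
])

```text
clock: 4.3
position: [0.5506, 0.2814, 0.2545]
ee_rot: [1.798, 1.623, -0.896]
force: [0.7, -0.5, -0.9]
width: 0.006
gripper_force: 0.0
```

Run:
```python
from h import *
st();print(row([-.22,-.045,.12],Rt(.5)))
```

```text
t 4.3 own [-0.2678 -0.0409  0.2545] q [-0.92  0.88  0.18  0.99  0.41  2.   -0.83] F [ 0.7 -0.5 -0.9]
([0.075, 0.0013, 0.1215, -0.0335, -0.1762, 0.0185], 'rows', np.float64(3.4))
```

Run:
```python
from h import *
print(row([-.20,-.042,.15],Rt(.6)));print(row([-.20,-.042,.15],Rt(.5)))
```

```text
([0.039, 0.0036, 0.1182, -0.0343, -0.0762, 0.0168], 'rows', np.float64(3.0))
([0.039, 0.0036, 0.1182, -0.0335, -0.1762, 0.0185], 'rows', np.float64(3.0))
```

Request:
jog_arm([
  [[0.039,0.004,0.118,-0.034,-0.176,0.018,1],[0.039,0.004,0.118,-0.034,-0.176,0.018,1],[0.039,0.004,0.118,-0.034,-0.176,0.018,1],[0.039,0.004,0.118,-0.034,-0.176,0.018,1],[0.039,0.004,0.118,-0.034,-0.176,0.018,1]],
])

```text
clock: 4.72
position: [0.5424, 0.211, 0.1498]
ee_rot: [1.66, 1.499, -0.989]
force: [0.8, 0.3, 1.4]
width: 0.005
gripper_force: 0.0
```

Run:
```python
from h import *
st();print(row([-.124,-.042,.118],Rt(.5)))
im=np.hstack([get_image("side")[60:360,120:520],get_image("top")[100:400,100:500]]);cv2.imwrite("pics/p1.png",im[:,:,::-1])
```

```text
t 4.72 own [-0.1969 -0.0419  0.1498] q [-0.93  0.97  0.19  1.23  0.48  1.82 -0.95] F [0.8 0.3 1.4]
([-0.0069, 0.0002, 0.0792, -0.0039, 0.0017, 0.0011], 'rows', np.float64(1.9))
```

View pics/p1.png

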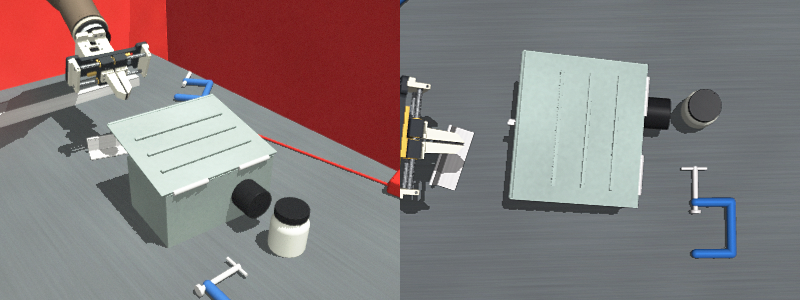

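The picture shows the closed fingers in front of the hood, with the tip near (190,240) in the top view, above the angle and clear of it. I'll check that against the projected TCP.

Run:
```python
from h import *
o=observe();Rm=R.from_rotvec(o["ee_rot"]).as_matrix();P=o["position"]
print(proj("top",P),proj("side",P));st()
im=get_image("top");g=im[225:256,165:215].astype(int).mean(2);
for r in (232,236,240,244,248): print(r,im[r,170:206].mean(1).astype(int).tolist())
```

```text
[[181.01846236 244.43753734]] [[252.45290031 166.77856117]]
t 4.82 own [-0.1994 -0.0405  0.1522] q [-0.93  0.97  0.19  1.23  0.48  1.82 -0.95] F [-0.2 -0.6  0.5]
232 [250, 254, 251, 186, 106, 113, 115, 116, 114, 116, 116, 116, 116, 117, 116, 116, 116, 115, 115, 116, 116, 115, 117, 116, 117, 116, 117, 117, 116, 117, 116, 118, 117, 117, 118, 116]
236 [242, 248, 240, 81, 113, 116, 115, 115, 116, 117, 116, 115, 118, 116, 115, 116, 118, 116, 116, 116, 116, 115, 118, 117, 117, 117, 114, 116, 117, 116, 117, 117, 118, 106, 52, 57]
240 [242, 172, 99, 113, 113, 115, 116, 114, 113, 115, 115, 113, 118, 115, 115, 115, 117, 114, 115, 116, 115, 116, 117, 118, 116, 116, 116, 117, 115, 115, 115, 117, 107, 54, 57, 59]
244 [115, 111, 114, 115, 116, 116, 113, 116, 115, 116, 115, 118, 116, 116, 116, 115, 117, 116, 116, 116, 118, 116, 116, 118, 115, 117, 116, 116, 116, 117, 115, 116, 116, 116, 116, 116]
248 [112, 114, 113, 114, 113, 113, 113, 115, 113, 114, 113, 113, 114, 115, 112, 113, 112, 114, 113, 115, 114, 112, 115, 114, 113, 114, 115, 114, 115, 114, 113, 115, 114, 114, 114, 115]
```

Run:
```python
from h import *
a=get_image("top");b=cv2.imread("pics/top0.png")[:,:,::-1]
cv2.imwrite("pics/p2.png",cv2.resize(np.hstack([a[200:280,100:220],get_image("side")[110:190,200:320]])[:,:,::-1],None,fx=3.3,fy=3.3,interpolation=0))
```

```text
(no output)
```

View pics/p2.png

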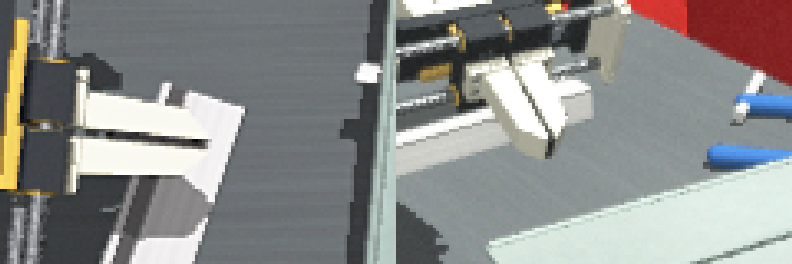

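Run:
```python
from h import *
st()
A=[];B=[]
for n,uv in(("top",(163,243)),("side",(246.7,157.6))):
    c,d=ray(n,uv);d/=np.linalg.norm(d);M=np.eye(3)-np.outer(d,d);A.append(M);B.append(M@c)
x=np.linalg.solve(sum(A),sum(B));print(x,[proj(n,x) for n in("top","side")])
p=observe()["position"];print(p,R.from_rotvec(observe()["ee_rot"]).as_matrix().T@(x-p))
```

```text
t 4.97 own [-0.1998 -0.0404  0.1525] q [-0.93  0.97  0.19  1.23  0.48  1.82 -0.95] F [-0.6 -0.6 -0.2]
[0.54680332 0.24058601 0.16284563] [array([[163.18926838, 242.70094792]]), array([[246.42606541, 157.59591605]])]
[0.54416766 0.21375171 0.15248465] [ 4.01899852e-03 -9.75730019e-05 -2.86044507e-02]
```

The tip shows at (163,243) in the top view and (246.7,157.6) in the side view, about 29 mm behind the reported TCP. To find out whether the cameras or the arm reading are off, I'll check against the robot base and take a second pose.

Run:
```python
from h import *
t=np.linspace(0,2*np.pi,9)
for r,z in((.1,.0),(.1,.05)):
  for n in("top","side"): print(n,r,z,np.round(proj(n,np.c_[r*np.cos(t),r*np.sin(t),0*t+z])).astype(int).tolist())
st();print(row([-.20,-.042,.30],Rt(.8)))
```

```text
top 0.1 0.0 [[312, 476], [276, 493], [261, 531], [277, 568], [314, 583], [351, 566], [365, 527], [349, 490], [312, 476]]
side 0.1 0.0 [[87, 389], [55, 369], [0, 380], [-53, 420], [-75, 473], [-42, 504], [28, 485], [80, 435], [87, 389]]
top 0.1 0.05 [[312, 486], [274, 503], [258, 543], [275, 583], [314, 598], [353, 580], [367, 540], [351, 501], [312, 486]]
side 0.1 0.05 [[77, 368], [43, 348], [-13, 359], [-71, 399], [-96, 452], [-62, 483], [12, 465], [68, 414], [77, 368]]
t 4.97 own [-0.1998 -0.0404  0.1525] q [-0.93  0.97  0.19  1.23  0.48  1.82 -0.95] F [-0.6 -0.6 -0.2]
([-0.1289, -0.0012, -0.0717, 0.0002, 0.2935, -0.0027], 'rows', np.float64(3.5))
```

Run:
```python
from h import *
print(row([-.115,-.042,.116],Rt(.5)))
```

```text
([-0.0093, -0.0015, 0.0919, -0.0002, -0.0065, -0.0027], 'rows', np.float64(2.2))
```

Request:
jog_arm([
  [[-0.009,-0.0015,0.03,0,-0.006,0,1],[-0.009,-0.0015,0.06,0,-0.006,0,1],[-0.009,-0.0015,0.092,0,-0.006,0,1],[-0.009,-0.0015,0.092,0,-0.006,0,1],[-0.009,-0.0015,0.092,0,-0.006,0,1]],
])

```text
clock: 5.38
position: [0.5332, 0.1269, 0.1156]
ee_rot: [1.66, 1.494, -0.988]
force: [-0.2, 0.8, 0.6]
width: 0.007
gripper_force: 0.0
```

Run:
```python
from h import *
st();a=get_image("top");b=get_image("side");st()
cv2.imwrite("pics/p3.png",cv2.resize(np.hstack([a[190:270,120:240],b[110:190,200:320]])[:,:,::-1],None,fx=3.3,fy=3.3,interpolation=0))
print(proj("top",c2w(v,[own()])),proj("side",c2w(v,[own()])))
```

```text
t 5.38 own [-0.1124 -0.0426  0.1156] q [-0.88  0.92  0.19  1.45  0.51  1.64 -1.01] F [-0.2  0.8  0.6]
t 5.48 own [-0.1151 -0.0423  0.1154] q [-0.88  0.92  0.19  1.45  0.51  1.64 -1.01] F [-0.4  0.1  0.3]
[[233.54479689 250.58692918]] [[271.4606082  198.52399204]]
```

View pics/p3.png

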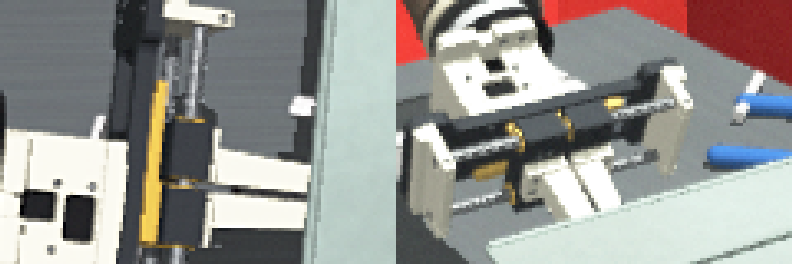

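The picture shows the fingers entering under the hood edge at about column 214, with the tip some 12 mm under it. The tab is at (211,222), clear of the fingers. I'll go slightly deeper and then push towards the tab.

Request:
jog_arm([
  [[-0.005,0,0.011,0,0,0,1],[-0.005,0.008,0.011,0,0,0,1],[-0.005,0.014,0.011,0,0,0,1],[-0.005,0.02,0.011,0,0,0,1],[-0.005,0.026,0.011,0,0,0,1],[-0.005,0.03,0.011,0,0,0,1],[-0.005,0.03,0.011,0,0,0,1]],
])

```text
clock: 6.07
position: [0.5622, 0.1136, 0.1136]
ee_rot: [1.659, 1.496, -0.987]
force: [-3.3, 3.2, 0.8]
width: 0.004
gripper_force: 1.6
```

Run:
```python
from h import *
st()
for k in range(3): get_image("top");st()
```

```text
t 6.07 own [-0.102  -0.0124  0.1136] q [-0.85  0.94  0.2   1.41  0.53  1.64 -0.97] F [-3.3  3.2  0.8]
t 6.12 own [-0.102  -0.0129  0.1135] q [-0.85  0.94  0.2   1.41  0.53  1.64 -0.97] F [-3.4  2.1  0.5]
t 6.17 own [-0.102  -0.0132  0.1135] q [-0.85  0.94  0.2   1.41  0.53  1.64 -0.97] F [-2.4  2.2  0.2]
t 6.22 own [-0.102  -0.0133  0.1136] q [-0.85  0.94  0.2   1.41  0.53  1.64 -0.97] F [-3.   2.9 -0.3]
```

Request:
jog_arm([
  [[-0.003,-0.003,0.006,0,0,0,1],[-0.005,-0.003,0.011,0,0,0,1],[-0.005,0.001,0.011,0,0,0,1],[-0.005,0.005,0.011,0,0,0,1],[-0.005,0.009,0.011,0,0,0,1],[-0.005,0.009,0.011,0,0,0,1]],
])

```text
clock: 6.72
position: [0.5698, 0.099, 0.1133]
ee_rot: [1.659, 1.494, -0.989]
force: [-5.3, -2.6, -0.0]
width: 0.004
gripper_force: 2.4
```

Run:
```python
from h import *
st()
a=get_image("top");st();b=get_image("side");st()
g=a[205:240,196:216].mean(2)
print([ (r,int(a[r,207:211].mean())) for r in range(205,236)])
```

```text
t 6.72 own [-0.0882 -0.0033  0.1133] q [-0.83  0.94  0.21  1.42  0.55  1.62 -0.96] F [-5.3 -2.6 -0. ]
t 6.77 own [-0.0884 -0.0037  0.1132] q [-0.83  0.94  0.21  1.42  0.55  1.62 -0.96] F [-5.1 -2.6  0.2]
t 6.82 own [-0.0885 -0.0039  0.1132] q [-0.83  0.94  0.21  1.42  0.55  1.62 -0.96] F [-3.9 -3.   0.4]
[(205, 117), (206, 114), (207, 111), (208, 116), (209, 115), (210, 110), (211, 124), (212, 155), (213, 184), (214, 245), (215, 248), (216, 247), (217, 246), (218, 246), (219, 246), (220, 246), (221, 247), (222, 249), (223, 252), (224, 119), (225, 19), (226, 75), (227, 218), (228, 251), (229, 247), (230, 246), (231, 247), (232, 246), (233, 246), (234, 247), (235, 249)]
```

Request:
jog_arm([
  [[0,0.004,0,0,0,0,1],[0,0.008,0,0,0,0,1],[0,0.008,0,0,0,0,1],[-0.005,0.008,-0.003,0,0,0,1],[-0.01,0.008,-0.005,0,0,0,1],[-0.015,0.008,-0.008,0,0,0,1],[-0.02,0.008,-0.01,0,0,0,1]],
])

```text
clock: 7.4
position: [0.5763, 0.0987, 0.1341]
ee_rot: [1.659, 1.498, -0.99]
force: [-5.9, -2.9, -8.3]
width: 0.004
gripper_force: 5.9
```

Run:
```python
from h import *
st()
a=get_image("top");st()
print([ (r,int(a[r,207:211].mean())) for r in range(200,228)])
```

```text
t 7.4 own [-0.0886  0.0031  0.1341] q [-0.82  0.92  0.22  1.4   0.55  1.65 -0.93] F [-5.9 -2.9 -8.3]
t 7.45 own [-0.0885  0.0033  0.1351] q [-0.82  0.92  0.22  1.4   0.55  1.65 -0.92] F [-7.7 -2.  -6.1]
[(200, 115), (201, 115), (202, 113), (203, 116), (204, 114), (205, 115), (206, 119), (207, 182), (208, 192), (209, 236), (210, 249), (211, 247), (212, 247), (213, 247), (214, 247), (215, 246), (216, 247), (217, 249), (218, 252), (219, 114), (220, 44), (221, 81), (222, 210), (223, 252), (224, 248), (225, 247), (226, 247), (227, 246)]
```

Request:
jog_arm([
  [[-0.005,0,-0.003,0,0,0,1],[-0.01,0,-0.005,0,0,0,1],[-0.015,0,-0.006,0,0,0,1],[-0.02,0,-0.008,0,0,0,1],[-0.025,0,-0.009,0,0,0,1],[-0.03,0,-0.011,0,0,0,1],[-0.036,0,-0.012,0,0,0,1],[-0.042,0,-0.013,0,0,0,1],[-0.048,0,-0.014,0,0,0,1],[-0.054,0,-0.015,0,0,0,1]],
])

```text
clock: 8.28
position: [0.5748, 0.0855, 0.1882]
ee_rot: [1.659, 1.498, -0.991]
force: [-6.1, -8.8, -14.6]
width: 0.008
gripper_force: 20.4
```

```bash
cat >> h.py <<'E'
def look(name):
    b=get_image("side");a=get_image("top")
    cv2.imwrite("pics/"+name,np.hstack([b[60:360,160:560],a[100:400,100:500]])[:,:,::-1])
E
python3 - <<'E'
from h import *
st();look("p4.png");st()
E
```

```text
t 8.28 own [-0.0753  0.003   0.1882] q [-0.82  0.85  0.23  1.41  0.57  1.69 -0.88] F [ -6.1  -8.8 -14.6]
t 8.38 own [-0.0748  0.003   0.1893] q [-0.82  0.85  0.23  1.41  0.57  1.69 -0.88] F [-8.4 -7.1 -6.1]
```

View pics/p4.png

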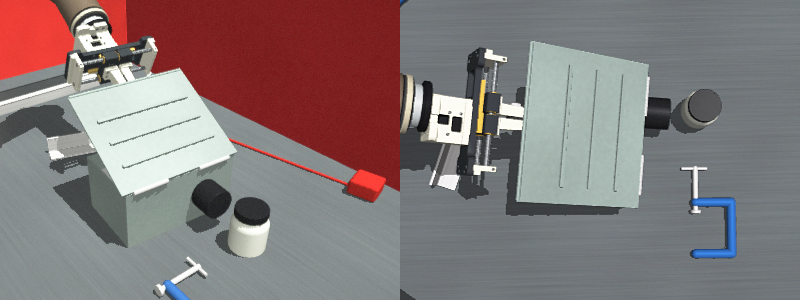

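The picture shows the hood raised to about 0.45 rad, past the catch, with the fingers under its edge. The body would meet the tongue near upright, so I'll move to the hood's near side and go up the arc from there.

```bash
cat >> h.py <<'E'
def T(phi,r=.16,y=-.105): return [.075-r*np.cos(phi)+.027,y,.122+r*np.sin(phi)-.0104]
E
python3 - <<'E'
from h import *
E=Rt(.5)
for p in([-.085,.003,.168],[-.085,-.105,.168],T(.35),T(.5),T(.6),T(.7),T(.8)): print(np.round(p,3),row(p,E))
E
```

```text
[-0.085  0.003  0.168] ([0.0236, 0.0, 0.0012, -0.0054, 0.0035, -0.0005], 'rows', np.float64(0.6))
[-0.085 -0.105  0.168] ([0.0236, -0.108, 0.0017, -0.0054, 0.0035, -0.0005], 'rows', np.float64(2.7))
[-0.048 -0.105  0.166] ([0.0075, -0.1078, 0.0347, -0.0054, 0.0035, -0.0005], 'rows', np.float64(2.7))
[-0.038 -0.105  0.188] ([-0.0165, -0.1078, 0.033, -0.0054, 0.0035, -0.0005], 'rows', np.float64(2.7))
[-0.03  -0.105  0.202] ([-0.0324, -0.1078, 0.0339, -0.0054, 0.0035, -0.0005], 'rows', np.float64(2.8))
[-0.02  -0.105  0.215] ([-0.0482, -0.1077, 0.0363, -0.0054, 0.0035, -0.0005], 'rows', np.float64(3.0))
[-0.009 -0.105  0.226] ([-0.0637, -0.1077, 0.0403, -0.0054, 0.0035, -0.0005], 'rows', np.float64(3.2))
```

Request:
jog_arm([
  [[0.022,0,0.001,0,0,0,1],[0.024,-0.03,0.002,0,0,0,1],[0.024,-0.07,0.002,0,0,0,1],[0.024,-0.108,0.002,0,0,0,1],[0.008,-0.108,0.034,0,0,0,1],[-0.008,-0.108,0.034,0,0,0,1],[-0.018,-0.108,0.033,0,0,0,1],[-0.032,-0.108,0.034,0,0,0,1],[-0.048,-0.108,0.036,0,0,0,1],[-0.064,-0.108,0.04,0,0,0,1]],
])

```text
clock: 9.22
position: [0.463, 0.0331, 0.2271]
ee_rot: [1.66, 1.499, -0.983]
force: [-0.2, 1.9, -9.0]
width: 0.005
gripper_force: 4.1
```

Run:
```python
from h import *
st();E=Rt(.5)
print(row([-.009,-.105,.226],E))
for f in (.85,.95,1.05,1.15,1.25): print(f,np.round(T(f),3),row(T(f),E))
```

```text
t 9.22 own [-0.012  -0.103   0.2271] q [-0.89  0.63  0.21  1.74  0.57  1.63 -0.99] F [-0.2  1.9 -9. ]
([-0.0004, -0.002, 0.0031, 0.0004, -0.0003, -0.001], 'rows', np.float64(0.1))
0.85 [-0.004 -0.105  0.232] ([-0.0081, -0.002, 0.0051, 0.0004, -0.0003, -0.001], 'rows', np.float64(0.2))
0.95 [ 0.009 -0.105  0.242] ([-0.0228, -0.002, 0.0113, 0.0004, -0.0003, -0.001], 'rows', np.float64(0.6))
1.05 [ 0.022 -0.105  0.25 ] ([-0.0369, -0.0019, 0.019, 0.0004, -0.0003, -0.001], 'rows', np.float64(1.0))
1.15 [ 0.037 -0.105  0.258] ([-0.0501, -0.0019, 0.028, 0.0004, -0.0003, -0.001], 'rows', np.float64(1.4))
1.25 [ 0.052 -0.105  0.263] ([-0.0623, -0.0019, 0.0383, 0.0004, -0.0003, -0.001], 'rows', np.float64(1.8))
```

Joints are comfortable. I'll continue up the arc.

Request:
jog_arm([
  [[-0.008,-0.002,0.005,0,0,0,1],[-0.015,-0.002,0.008,0,0,0,1],[-0.023,-0.002,0.011,0,0,0,1],[-0.03,-0.002,0.015,0,0,0,1],[-0.037,-0.002,0.019,0,0,0,1],[-0.044,-0.002,0.023,0,0,0,1],[-0.05,-0.002,0.028,0,0,0,1],[-0.057,-0.002,0.033,0,0,0,1],[-0.062,-0.002,0.038,0,0,0,1],[-0.062,-0.002,0.038,0,0,0,1]],
])

```text
clock: 10.05
position: [0.4533, -0.0321, 0.2645]
ee_rot: [1.66, 1.494, -0.988]
force: [1.3, 2.2, -2.0]
width: 0.005
gripper_force: 1.1
```

Run:
```python
from h import *
st();E=Rt(.5)
for f in (1.25,1.3,1.35,1.4,1.45,1.5): print(f,np.round(T(f),3),row(T(f),E))
for n in("top","side"):
    get_image(n);d=silhouettes("hood",n)
    for k in d[:1]:
        c=max(cv2.findContours(k["mask"].astype(np.uint8),0,2)[0],key=cv2.contourArea)
        print(n,k["p"],k["mask"].sum(),cv2.approxPolyDP(cv2.convexHull(c),4,True)[:,0].tolist())
    for a in(1.1,1.2,1.3,1.4): print(a,np.round(proj(n,c2w(v,[hood(.22,.128,a,.004),hood(.22,-.128,a,.004),hood(.22,-.128,a,0)]))).tolist())
```

```text
t 10.05 own [ 0.0539 -0.1061  0.2645] q [-0.84  0.53  0.24  1.84  0.63  1.61 -0.95] F [ 1.3  2.2 -2. ]
1.25 [ 0.052 -0.105  0.263] ([0.0021, 0.0011, -0.0015, -0.0026, 0.0038, -0.0027], 'rows', np.float64(0.1))
1.3 [ 0.059 -0.105  0.266] ([-0.0036, 0.0011, 0.0041, -0.0026, 0.0038, -0.0027], 'rows', np.float64(0.1))
1.35 [ 0.067 -0.105  0.268] ([-0.009, 0.0011, 0.01, -0.0026, 0.0038, -0.0027], 'rows', np.float64(0.3))
1.4 [ 0.075 -0.105  0.269] ([-0.0141, 0.0012, 0.0161, -0.0026, 0.0038, -0.0027], 'rows', np.float64(0.5))
1.45 [ 0.083 -0.105  0.27 ] ([-0.0189, 0.0012, 0.0226, -0.0026, 0.0038, -0.0027], 'rows', np.float64(0.7))
1.5 [ 0.091 -0.105  0.271] ([-0.0234, 0.0012, 0.0292, -0.0026, 0.0038, -0.0027], 'rows', np.float64(0.9))
top 0.88 6434 [[319, 130], [349, 166], [338, 307], [305, 311], [276, 212]]
1.1 [[289.0, 128.0], [274.0, 309.0], [271.0, 309.0]]
1.2 [[303.0, 128.0], [288.0, 310.0], [285.0, 310.0]]
1.3 [[318.0, 128.0], [303.0, 312.0], [300.0, 312.0]]
1.4 [[333.0, 128.0], [319.0, 313.0], [316.0, 313.0]]
side 0.61 16558 [[389, 95], [397, 213], [283, 256], [258, 125], [313, 99]]
1.1 [[372.0, 97.0], [244.0, 126.0], [243.0, 126.0]]
1.2 [[380.0, 96.0], [250.0, 125.0], [249.0, 125.0]]
1.3 [[388.0, 95.0], [256.0, 125.0], [254.0, 125.0]]
1.4 [[397.0, 96.0], [262.0, 126.0], [261.0, 126.0]]
```

The hood stands at about 1.31 rad. I'll push about 0.2 rad more.

Request:
jog_arm([
  [[-0.004,0.001,0.004,0,0,0,1],[-0.009,0.001,0.01,0,0,0,1],[-0.014,0.001,0.016,0,0,0,1],[-0.019,0.001,0.022,0,0,0,1],[-0.021,0.001,0.025,0,0,0,1],[-0.021,0.001,0.025,0,0,0,1],[0.0,0.001,-0.015,0,0,0,1],[0.0,0.001,-0.055,0,0,0,1],[0.0,0.001,-0.095,0,0,0,1],[0.0,0.001,-0.135,0,0,0,1]],
])

```text
clock: 11.08
position: [0.4662, 0.0888, 0.3292]
ee_rot: [1.658, 1.495, -0.989]
force: [1.0, -0.1, -0.3]
width: 0.003
gripper_force: 0.0
```

Run:
```python
from h import *
st()
for n in("top","side"):
    im=get_image(n);d=silhouettes("hood",n)
    for k in d[:1]:
        c=max(cv2.findContours(k["mask"].astype(np.uint8),0,2)[0],key=cv2.contourArea)
        print(n,k["p"],cv2.approxPolyDP(cv2.convexHull(c),4,True)[:,0].tolist())
    for a in(1.4,1.45,1.5,1.55): print(a,np.round(proj(n,c2w(v,[hood(.22,.128,a,.004),hood(.22,-.128,a,.004)]))).tolist())
    for q in("wedge","wedge_butt"):
        for k in silhouettes(q,n)[:2]:
            c=max(cv2.findContours(k["mask"].astype(np.uint8),0,2)[0],key=cv2.contourArea);print(q,k["p"],k["mask"].sum(),np.round(cv2.boxPoints(cv2.minAreaRect(c))).tolist())
    for y in(-.05,0,.05,.117):print("deck y",y,np.round(proj(n,c2w(v,[[-.035-.012,y,.107],[-.035+.012,y,.107]]))).tolist())
cv2.imwrite("pics/top9.png",cv2.resize(get_image("top")[140:320,180:380,::-1],None,fx=3.3,fy=3.3))
```

```text
t 11.08 own [-0.0677 -0.1054  0.3292] q [-0.94  0.58  0.22  1.55  0.57  1.86 -0.89] F [ 1.  -0.1 -0.3]
top 0.94 [[347, 130], [351, 182], [342, 290], [332, 313], [299, 228]]
1.4 [[333.0, 128.0], [319.0, 313.0]]
1.45 [[341.0, 129.0], [327.0, 314.0]]
1.5 [[349.0, 129.0], [335.0, 315.0]]
1.55 [[357.0, 130.0], [343.0, 315.0]]
wedge 0.96 552 [[271.0, 248.0], [277.0, 204.0], [292.0, 206.0], [286.0, 250.0]]
wedge_butt 0.9 527 [[276.0, 205.0], [290.0, 205.0], [290.0, 249.0], [276.0, 249.0]]
wedge_butt 0.48 2106 [[293.0, 311.0], [307.0, 127.0], [354.0, 131.0], [340.0, 315.0]]
deck y -0.05 [[272.0, 258.0], [285.0, 259.0]]
deck y 0 [[274.0, 230.0], [288.0, 231.0]]
deck y 0.05 [[277.0, 203.0], [290.0, 204.0]]
deck y 0.117 [[280.0, 166.0], [293.0, 167.0]]
side 0.72 [[412, 257], [427, 264], [429, 287], [424, 310], [404, 317], [390, 309], [388, 294], [396, 262]]
1.4 [[397.0, 96.0], [262.0, 126.0]]
1.45 [[401.0, 97.0], [266.0, 128.0]]
1.5 [[406.0, 98.0], [269.0, 130.0]]
1.55 [[410.0, 99.0], [273.0, 132.0]]
deck y -0.05 [[285.0, 218.0], [291.0, 224.0]]
deck y 0 [[306.0, 211.0], [313.0, 216.0]]
deck y 0.05 [[327.0, 204.0], [334.0, 209.0]]
deck y 0.117 [[353.0, 195.0], [360.0, 200.0]]
```

View pics/top9.png

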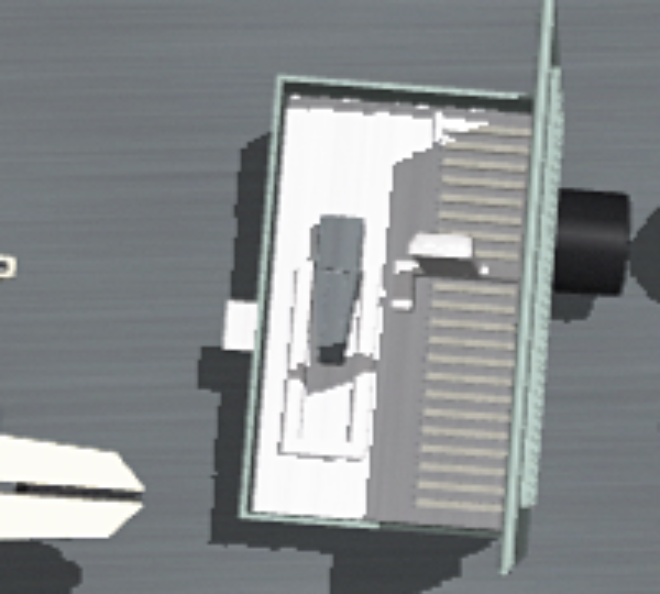

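The picture shows the hood standing at about 1.48 rad. The wedge lies at columns 276–291 and rows 205–249, with its thick end towards the far side at row 205, which is own y ≈ 0.047. I'll hover over the free deck beyond the butt.

Run:
```python
from h import *
st();E=Rt(1.3)
print(row([-.08,.07,.30],E))
```

```text
t 11.53 own [-0.0649 -0.1051  0.328 ] q [-0.94  0.57  0.22  1.56  0.57  1.86 -0.89] F [ 0.3 -0.4  0.2]
([0.032, 0.1751, -0.0006, -0.0028, 0.8046, -0.0028], 'rows', np.float64(6.4))
```

Request:
jog_arm([
  [[0.0,0.03,-0.03,0,0.2,0,1],[0.01,0.08,-0.03,0,0.4,0,1],[0.032,0.12,-0.001,0,0.6,0,1],[0.032,0.15,-0.001,0,0.8,0,1],[0.032,0.175,-0.001,0,0.804,0,1],[0.032,0.175,-0.001,0,0.804,0,1],[0.032,0.175,-0.001,0,0.804,0,1],[0.032,0.175,-0.001,0,0.804,0,1],[0.032,0.175,-0.001,0,0.804,0,1]],
])

```text
clock: 12.28
position: [0.6418, 0.0835, 0.3006]
ee_rot: [2.19, 1.97, -0.299]
force: [-0.3, 0.7, -0.5]
width: 0.004
gripper_force: 0.0
```

Run:
```python
from h import *
st();print(row([-.04,.075,.20],Rt(1.3)))
```

```text
t 12.28 own [-0.0801  0.0698  0.3006] q [-0.45  0.48  0.15  1.28  0.18  1.5  -0.45] F [-0.3  0.7 -0.5]
([-0.0117, 0.0054, 0.1076, -0.0014, 0.0006, -0.0047], 'rows', np.float64(2.6))
```

Request:
jog_arm([
  [[-0.012,0.005,0.036,0,0,-0.005,1],[-0.012,0.005,0.072,0,0,-0.005,1],[-0.012,0.005,0.108,0,0,-0.005,1],[-0.012,0.005,0.108,0,0,-0.005,1],[-0.012,0.005,0.108,0,0,-0.005,1]],
])

```text
clock: 12.7
position: [0.6412, 0.0464, 0.1975]
ee_rot: [2.18, 1.984, -0.306]
force: [0.1, 0.4, 1.5]
width: 0.005
gripper_force: 0.0
```

Run:
```python
from h import *
a=get_image("top");b=get_image("side");st();p=c2w(v,[own()]);z=Rt(1.3)[:,2]
for n in("top","side"):print(n,proj(n,p),proj(n,p-.028*z))
q=proj("side",p)[0].astype(int);r0,c0=max(q[1]-60,0),max(q[0]-60,0);print("side crop",c0,r0)
cv2.imwrite("pics/hov.png",cv2.resize(np.hstack([a[150:270,220:340],b[r0:r0+120,c0:c0+120]])[:,:,::-1],None,fx=3.3,fy=3.3,interpolation=0))
```

```text
t 12.8 own [-0.0443  0.0756  0.2009] q [-0.4   0.52  0.15  1.46  0.19  1.27 -0.43] F [ 0.5 -0.3  1. ]
top [[275.4751742  179.23019647]] [[269.54380502 175.6417499 ]]
side [[339.29357917 159.42345592]] [[337.47720925 145.24300693]]
side crop 279 99
```

View pics/hov.png

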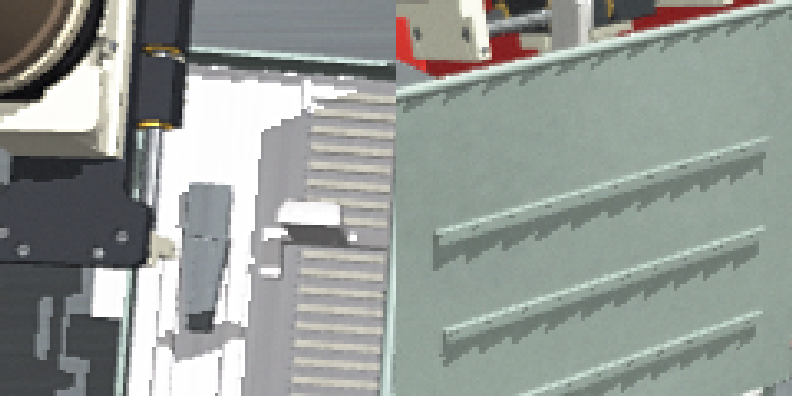

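The side view is blocked by the upright hood, and in the top view the gripper body, whose right edge is at column 276, covers the fingertips. I'll check the tip offset in front of the case, where the side camera can see it.

Run:
```python
from h import *
print(row([-.20,-.08,.25],Rt(1.3)))
```

```text
([0.1379, -0.1547, -0.089, 0.0016, -0.0013, 0.0058], 'rows', np.float64(5.4))
```

Request:
jog_arm([
  [[0.03,0,-0.08,0,0,0.005,1],[0.06,-0.03,-0.089,0,0,0.005,1],[0.09,-0.06,-0.089,0,0,0.005,1],[0.12,-0.09,-0.089,0,0,0.005,1],[0.138,-0.12,-0.089,0,0,0.005,1],[0.138,-0.155,-0.089,0,0,0.005,1],[0.138,-0.155,-0.089,0,0,0.005,1],[0.138,-0.155,-0.089,0,0,0.005,1]],
])

```text
clock: 13.47
position: [0.5018, 0.2206, 0.251]
ee_rot: [2.181, 1.983, -0.291]
force: [0.0, -0.1, 0.4]
width: 0.003
gripper_force: 0.0
```

Run:
```python
from h import *
s0=cv2.imread("pics/side0.png")[:,:,::-1].astype(int)
b=get_image("side").astype(int);st();o=observe();p=o["position"];Rm=R.from_rotvec(o["ee_rot"]).as_matrix()
for nm,off in(("rep",[0,0,0]),("A",Rm@[0,0,-.028]),("A2",Rm@[.008,0,-.028]),("B",c2w([0,0,v[2]],[[-.03,0,.003]])[0])):print(nm,proj("side",p+off))
d=np.abs(b-s0).sum(2)>60
cream=d&(b.min(2)>150)
n,l,s,c=cv2.connectedComponentsWithStats(cream.astype(np.uint8))
for i in np.argsort(-s[1:,4])[:8]+1:
    ys,xs=np.where(l==i);k=ys.argmax();print(s[i].tolist(),"lowest",xs[ys>=ys.max()-1].mean(),ys.max())
q=proj("side",p)[0].astype(int)
for r in range(q[1]-50,q[1]+20,3):print(r,"".join("#" if x else("+" if y else ".") for x,y in zip(cream[r,q[0]-35:q[0]+35],d[r,q[0]-35:q[0]+35])))
```

```text
t 13.52 own [-0.2006 -0.0809  0.251 ] q [-0.71  0.37  0.08  1.56  0.17  1.39 -0.78] F [ 1.3 -1.3 -0.3]
rep [[229.72576799 126.25791572]]
A [[226.5835996  111.83339734]]
A2 [[225.10417131 111.74962468]]
B [[223.4414613  120.20232416]]
[291, 105, 103, 66, 1856] lowest 295.72727272727275 170
[183, 11, 42, 41, 1102] lowest 195.64285714285714 51
[291, 209, 98, 44, 1091] lowest 296.5 252
[208, 190, 52, 30, 571] lowest 212.5 219
[272, 96, 133, 34, 420] lowest 274.6666666666667 129
[292, 192, 98, 35, 351] lowest 296.7142857142857 226
[204, 72, 22, 37, 319] lowest 223.83333333333334 108
[221, 69, 14, 39, 289] lowest 228.8 107
76 ......+++++########+++###++#########+.................................
79 .............++++#########++#########.................................
82 .............++++##########++########+................................
85 ..............++++#########+++########................................
88 ...............++++#########++########+...............................
91 ................++++########+++########...............................
94 .................++++#######
[... 616 characters left out ...]
.........................
121 ......................................................................
124 ......................................................................
127 ......................................................................
130 ......................................................................
133 ......................................................................
136 ......................................................................
139 ......................................................................
142 ......................................................................
145 ......................................................................
```

The tip is at (226,110), which fits a tip 29–30 mm short of the reported TCP along tool z. I'll go in with that correction.

```bash
cat >> h.py <<'E'
def rep(p,e=1.3): return np.array(p)+.0295*np.array([np.cos(e),0,-np.sin(e)])
E
python3 - <<'E'
from h import *
for p in([-.09,.079,.22],[-.036,.079,.16],[-.036,.079,.105],[-.036,.079,.089]):print(row(rep(p),Rt(1.3)))
E
```

```text
([-0.0989, 0.1594, 0.0891, 0.0033, -0.0035, 0.0019], 'rows', np.float64(5.0))
([-0.1352, 0.1591, 0.1613, 0.0033, -0.0035, 0.0019], 'rows', np.float64(6.3))
([-0.1206, 0.159, 0.2143, 0.0033, -0.0035, 0.0019], 'rows', np.float64(7.0))
([-0.1164, 0.1589, 0.2298, 0.0033, -0.0035, 0.0019], 'rows', np.float64(7.3))
```

Request:
jog_arm([
  [[-0.099,0.159,0.089,0,0,0,1],[-0.099,0.159,0.089,0,0,0,1],[-0.099,0.159,0.089,0,0,0,1],[-0.099,0.159,0.089,0,0,0,1],[-0.099,0.159,0.089,0,0,0,1],[-0.117,0.159,0.125,0,0,0,1],[-0.135,0.159,0.161,0,0,0,1],[-0.128,0.159,0.187,0,0,0,1],[-0.121,0.159,0.214,0,0,0,1],[-0.121,0.159,0.214,0,0,0,1]],
])

```text
clock: 14.35
position: [0.643, 0.0245, 0.0706]
ee_rot: [2.19, 1.972, -0.306]
force: [-1.5, -0.8, -1.1]
width: 0.007
gripper_force: 0.0
```

Run:
```python
from h import *
st();get_image("top");st()
for p in([-.036,.079,.089],[-.036,.06,.089],[-.036,.03,.089]):print(np.round(rep(p),3),row(rep(p),Rt(1.3)))
```

```text
t 14.35 own [-0.0215  0.077   0.0706] q [-0.37  0.63  0.15  1.61  0.2   1.02 -0.47] F [-1.5 -0.8 -1.1]
t 14.4 own [-0.0226  0.0781  0.0733] q [-0.38  0.63  0.15  1.6   0.2   1.02 -0.47] F [-0.   1.   0.8]
[-0.028  0.079  0.061] ([0.0088, 0.0009, 0.0108, -0.0036, 0.0012, -0.0023], 'rows', np.float64(0.3))
[-0.028  0.06   0.061] ([0.0087, -0.0181, 0.0109, -0.0036, 0.0012, -0.0023], 'rows', np.float64(0.5))
[-0.028  0.03   0.061] ([0.0087, -0.0481, 0.011, -0.0036, 0.0012, -0.0023], 'rows', np.float64(1.2))
```

No contact at a reported z of 0.073, which confirms the correction. I'll go down the rest of the way and approach the butt.

Request:
jog_arm([
  [[0.009,0,0.004,0,0,0,1],[0.009,0,0.008,0,0,0,1],[0.009,0,0.011,0,0,0,1],[0.009,-0.006,0.011,0,0,0,1],[0.009,-0.012,0.011,0,0,0,1],[0.009,-0.018,0.011,0,0,0,1],[0.009,-0.024,0.011,0,0,0,1],[0.009,-0.028,0.011,0,0,0,1],[0.009,-0.032,0.011,0,0,0,1],[0.009,-0.032,0.011,0,0,0,1]],
])

```text
clock: 15.23
position: [0.6145, 0.0362, 0.0631]
ee_rot: [2.186, 1.973, -0.292]
force: [4.0, -0.5, 1.8]
width: 0.006
gripper_force: 2.4
```

```bash
cat >> h.py <<'E'
def wedge():
    get_image("top");
    for k in silhouettes("wedge","top")[:1]:
        ys,xs=np.where(k["mask"]);print("wedge",round(k["p"],2),xs.min(),xs.max(),ys.min(),ys.max(),k["mask"].sum())
E
python3 - <<'E'
from h import *
st();wedge();st()
E
```

```text
t 15.23 own [-0.0302  0.0474  0.0631] q [-0.41  0.6   0.15  1.69  0.2   0.96 -0.51] F [ 4.  -0.5  1.8]
wedge 0.5 275 289 219 258 197
t 15.33 own [-0.0302  0.0475  0.0628] q [-0.41  0.6   0.15  1.69  0.2   0.96 -0.51] F [4.2 0.6 5.1]
```

Request:
jog_arm([
  [[0,-0.004,0,0,0,0,1],[0,-0.008,0,0,0,0,1],[0,-0.011,0,0,0,0,1],[0,-0.014,0,0,0,0,1],[0,-0.016,0,0,0,0,1],[0,-0.016,0,0,0,0,1]],
])

```text
clock: 15.83
position: [0.607, 0.0381, 0.0655]
ee_rot: [2.182, 1.968, -0.274]
force: [24.8, -1.6, 7.3]
width: 0.003
gripper_force: 11.0
```

Run:
```python
from h import *
st();wedge();st()
```

```text
t 15.83 own [-0.0315  0.0398  0.0655] q [-0.42  0.58  0.15  1.72  0.21  0.94 -0.53] F [24.8 -1.6  7.3]
wedge 0.48 275 289 219 260 248
t 15.93 own [-0.0315  0.0398  0.0655] q [-0.42  0.58  0.15  1.72  0.21  0.94 -0.53] F [24.2 -1.8  7.6]
```

Request:
jog_arm([
  [[0,-0.012,0,0,0,0,1],[0,-0.012,0,0,0,0,1],[0,0,0,0,0,0,1],[0,0.02,0,0,0,0,1],[0,0.03,-0.02,0,0,0,1],[0,0.03,-0.06,0,0,0,1],[0,0.03,-0.1,0,0,0,1],[0.02,0.03,-0.14,0,0,0,1],[0.06,0.03,-0.15,0,0,0,1],[0.1,0.03,-0.15,0,0,0,1]],
])

```text
clock: 16.77
position: [0.643, 0.1711, 0.1842]
ee_rot: [2.191, 1.969, -0.288]
force: [0.9, 0.8, -1.1]
width: 0.007
gripper_force: 0.0
```

Run:
```python
from h import *
st()
im=get_image("top");
for q in("wedge","wedge_butt"):
    for k in silhouettes(q,"top")[:1]:
        ys,xs=np.where(k["mask"]);print(q,k["p"],xs.min(),xs.max(),ys.min(),ys.max(),k["mask"].sum())
z=cv2.imread("pics/top9.png")
z=cv2.resize(z,(200,180),interpolation=cv2.INTER_AREA)
print("old",z[55:115,103].mean(1).astype(int).tolist());print("new",im[195:255,283].mean(1).astype(int).tolist())
d=silhouettes("hood","top")
for k in d[:1]:
    c=max(cv2.findContours(k["mask"].astype(np.uint8),0,2)[0],key=cv2.contourArea);print(cv2.approxPolyDP(cv2.convexHull(c),4,True)[:,0].tolist())
```

```text
t 16.77 own [-0.1674  0.0622  0.1842] q [-0.56  0.59  0.13  1.37  0.16  1.32 -0.6 ] F [ 0.9  0.8 -1.1]
wedge 0.9 275 289 217 261 527
wedge_butt 0.86 275 289 216 261 551
old [249, 249, 249, 249, 249, 249, 249, 249, 250, 240, 174, 130, 129, 132, 131, 133, 133, 132, 133, 133, 134, 134, 134, 134, 135, 137, 143, 139, 136, 137, 138, 138, 137, 138, 137, 137, 136, 135, 137, 137, 135, 138, 143, 141, 138, 137, 137, 134, 118, 68, 63, 67, 66, 60, 67, 96, 142, 148, 146, 145]
new [252, 252, 252, 252, 252, 252, 252, 251, 251, 251, 252, 252, 251, 251, 251, 252, 252, 251, 252, 252, 253, 255, 142, 140, 144, 143, 145, 146, 143, 143, 144, 145, 145, 146, 146, 145, 146, 143, 92, 154, 143, 144, 154, 151, 144, 146, 147, 147, 142, 65, 73, 71, 72, 74, 74, 71, 70, 66, 64, 68]
[[347, 131], [350, 181], [339, 307], [332, 313], [299, 229]]
```

The top image shows the butt edge went from row 205.2 to 216.8, so about 21 mm of the 28 mm travel. Something else, probably the guide ends, stopped the finger. I'll try again a bit higher, straighter and better centred, and read the moment.

Run:
```python
from h import *
st();e=1.45
for p in([-.10,.075,.22],[-.033,.072,.17],[-.033,.065,.097]):print(row(rep(p,e),Rt(e)))
```

```text
t 16.97 own [-0.1676  0.0588  0.178 ] q [-0.56  0.6   0.13  1.38  0.16  1.32 -0.6 ] F [ 0.2 -0.5  0.4]
([-0.072, 0.0161, 0.0068, -0.0032, 0.1503, 0.0017], 'rows', np.float64(1.8))
([-0.1232, 0.0132, 0.0729, -0.0032, 0.1503, 0.0017], 'rows', np.float64(3.4))
([-0.1036, 0.0065, 0.1433, -0.0032, 0.1503, 0.0017], 'rows', np.float64(4.2))
```

Request:
jog_arm([
  [[-0.04,0.016,0.006,0,0.1,0,1],[-0.075,0.016,0.01,0,0.1,0,1],[-0.1,0.015,0.04,0,0.1,0,1],[-0.122,0.013,0.073,0,0.1,0,1],[-0.116,0.011,0.1,0,0.1,0,1],[-0.108,0.009,0.125,0,0.1,0,1],[-0.103,0.007,0.143,0,0.1,0,1],[-0.103,0.007,0.143,0,0.1,0,1]],
])

```text
clock: 17.63
position: [0.6299, 0.0302, 0.0652]
ee_rot: [2.248, 2.024, -0.203]
force: [-0.5, 0.1, -0.1]
width: 0.007
gripper_force: 0.0
```

Run:
```python
from h import *
st();get_image("top");st();e=1.4
print("tip",own()-.0295*np.array([np.cos(e),0,-np.sin(e)]),observe()["ft_torque"])
for p in([-.034,.065,.096],[-.034,.04,.096]):print(row(rep(p,e),Rt(e)))
```

```text
t 17.63 own [-0.0259  0.0633  0.0652] q [-0.31  0.6   0.12  1.66  0.12  0.95 -0.39] F [-0.5  0.1 -0.1]
t 17.68 own [-0.0266  0.065   0.0675] q [-0.31  0.59  0.12  1.66  0.12  0.95 -0.39] F [-0.5  0.2  0.7]
tip [-0.03161399  0.06500498  0.09654654] [ 0.16931857 -0.12892534  0.00621257]
([0.0024, -0.0, 0.0001, -0.0054, 0.0013, -0.0029], 'rows', np.float64(0.1))
([0.0024, -0.025, 0.0003, -0.0054, 0.0013, -0.0029], 'rows', np.float64(0.6))
```

Request:
jog_arm([
  [[0.001,-0.008,0,0,0,0,1],[0.001,-0.016,0,0,0,0,1],[0.001,-0.022,0,0,0,0,1],[0.001,-0.027,0,0,0,0,1],[0.001,-0.031,0,0,0,0,1],[0.001,-0.034,0,0,0,0,1],[0.001,-0.034,0,0,0,0,1]],
])

```text
clock: 18.27
position: [0.6022, 0.0374, 0.0704]
ee_rot: [2.242, 2.023, -0.185]
force: [4.4, -0.5, 3.1]
width: 0.004
gripper_force: 2.2
```

Run:
```python
from h import *
st();o=observe();print(o["ft_torque"],o["joint_efforts"]);wedge();st();print(observe()["ft_torque"])
```

```text
t 18.27 own [-0.0302  0.0351  0.0704] q [-0.34  0.55  0.11  1.74  0.13  0.91 -0.42] F [ 4.4 -0.5  3.1]
[ 0.0133252  -0.94377657  0.04243368] [-6.27507661e-01 -6.68991637e+01  2.41012104e+00 -2.25121504e+01
  2.05949508e-01  1.49133492e+00 -1.96151237e-02]
t 18.37 own [-0.0302  0.035   0.0701] q [-0.34  0.55  0.11  1.74  0.13  0.91 -0.42] F [ 4.6 -0.5  5. ]
[-0.08076135 -1.0140586   0.10538495]
```

Request:
jog_arm([
  [[0,-0.004,0,0,0,0,1],[0,-0.008,0,0,0,0,1],[0,-0.011,0,0,0,0,1],[0,-0.014,0,0,0,0,1],[0,-0.014,0,0,0,0,1]],
])

```text
clock: 18.78
position: [0.5932, 0.0386, 0.0733]
ee_rot: [2.24, 2.018, -0.175]
force: [9.5, -1.6, 23.4]
width: 0.007
gripper_force: 12.3
```

Run:
```python
from h import *
st();o=observe();print(o["ft_torque"]);get_image("top");st();print(observe()["ft_torque"])
```

```text
t 18.78 own [-0.0305  0.026   0.0733] q [-0.35  0.53  0.12  1.77  0.13  0.9  -0.43] F [ 9.5 -1.6 23.4]
[-0.85900801 -2.24887039  0.29168806]
t 18.83 own [-0.0306  0.026   0.0733] q [-0.35  0.53  0.12  1.77  0.13  0.9  -0.43] F [ 9.6 -1.5 23.2]
[-0.8734428  -2.31714769  0.28482755]
```

Request:
jog_arm([
  [[0,0.02,0,0,0,0,1],[0,0.045,0,0,0,0,1],[0,0.045,-0.04,0,0,0,1],[0,0.045,-0.08,0,0,0,1],[0,0.045,-0.12,0,0,0,1],[0.03,0.045,-0.14,0,0,0,1],[0.07,0.045,-0.14,0,0,0,1],[0.11,0.045,-0.14,0,0,0,1],[0.11,0.045,-0.14,0,0,0,1]],
])

```text
clock: 19.58
position: [0.6422, 0.1767, 0.1858]
ee_rot: [2.237, 2.041, -0.19]
force: [-1.5, 1.2, -0.9]
width: 0.006
gripper_force: 0.0
```

Run:
```python
from h import *
st();im=get_image("top")
print("new",im[205:235,283].mean(1).astype(int).tolist())
for k in silhouettes("wedge","top")[:1]:
    ys,xs=np.where(k["mask"]);print(k["p"],xs.min(),xs.max(),ys.min(),ys.max(),k["mask"].sum())
g=im.mean(2).astype(int)
for r in range(198,268,3):print(r," ".join("%3d"%x for x in g[r,264:302]))
```

```text
t 19.58 own [-0.1729  0.0608  0.1858] q [-0.49  0.56  0.09  1.4   0.1   1.27 -0.53] F [-1.5  1.2 -0.9]
new [139, 139, 140, 141, 141, 142, 142, 142, 142, 142, 143, 143, 154, 156, 146, 147, 145, 146, 147, 147, 150, 149, 147, 148, 149, 148, 147, 146, 148, 146]
0.86 276 290 201 245 531
198 150 252 254 253 253 252 252 253 253 254 253 252 253 253 253 253 251 252 252 252 252 252 253 253 252 252 253 253 253 253 253 253 254 253 143 155 160 158
201 185 255 253 253 253 252 252 253 253 253 253 254 254 178 157 165 161 174 194 178 194 238 235 239 255 255 255 254 253 253 253 253 254 255 146 158 161 158
204 208 255 253 253 253 252 252 253 253 254 255 255 255 159 136 141 143 140 139 139 145 146 148 149 149 126 138 250 255 253 253 253 255 255 148 160 159 159
207 251 255 253 253 252 252 252 253 255 255 142 150 150 144 141 144 143 140 139 140 145 147 146 149 150 127 173 255 254 253 253 253 255 255 150 159 159 159
210 252 254 253 253 252 252 252 253 255 255 145 149 130 150 138 141 142 139 137 142 144 146 149 149 150 140 181 255 254 253 253 255 255 147 157 162 161 158
213 255 253 252 253 252 252 253 253 2
[... 2226 characters left out ...]
 151 160 180 165 194 255 255 254 253 249 255 151 163 161 156 159 155 157 154
258 254 250 170 244 255 254 253 243 229 150 161 184 180 176 220 255 255 255 255 254 255 253 136 216 255 254 254 252 235 255 152 162 158 156 158 158 156 155
261 254 249 189 253 254 254 251 219 247 255 254 253 253 253 251 252 253 253 253 253 255 253 158 232 255 254 254 253 245 255 155 161 156 157 159 156 155 157
264 255 248 209 255 254 254 250 212 255 254 253 253 253 252 251 252 253 253 253 253 254 250 173 246 255 254 253 244 231 147 159 162 155 158 158 157 155 158
267 253 158 230 255 254 254 250 213 255 254 253 253 253 252 252 253 253 253 253 253 254 250 192 254 255 254 253 249 255 150 162 160 157 159 158 155 155 157
```

The wedge is now at rows 201–245, so the last retreat dragged it back all the way to loose. From its zero at row 201 the 28 mm travel ends at row 217, so my first push had driven it home against the hard stop. I'll repeat that lower push and retreat cleanly sideways.

Run:
```python
from h import *
st();e=1.3
for p in([-.10,.088,.22],[-.035,.088,.17],[-.035,.088,.105],[-.035,.088,.088]):print(row(rep(p,e),Rt(e)))
```

```text
t 19.68 own [-0.1642  0.0628  0.1868] q [-0.49  0.55  0.1   1.4   0.1   1.27 -0.53] F [-0.1 -1.   0.8]
([-0.0719, 0.025, 0.0075, -0.0028, -0.1003, 0.0029], 'rows', np.float64(1.8))
([-0.1275, 0.0251, 0.0678, -0.0028, -0.1003, 0.0029], 'rows', np.float64(3.5))
([-0.1165, 0.0253, 0.1318, -0.0028, -0.1003, 0.0029], 'rows', np.float64(4.3))
([-0.1136, 0.0253, 0.1486, -0.0028, -0.1003, 0.0029], 'rows', np.float64(4.5))
```

Request:
jog_arm([
  [[-0.04,0.025,0.006,0,-0.1,0,1],[-0.072,0.025,0.008,0,-0.1,0,1],[-0.1,0.025,0.04,0,-0.1,0,1],[-0.127,0.025,0.068,0,-0.1,0,1],[-0.122,0.025,0.1,0,-0.1,0,1],[-0.117,0.025,0.125,0,-0.1,0,1],[-0.114,0.025,0.14,0,-0.1,0,1],[-0.114,0.025,0.146,0,-0.1,0,1],[-0.114,0.025,0.146,0,-0.1,0,1]],
])

```text
clock: 20.43
position: [0.6541, 0.0245, 0.0624]
ee_rot: [2.189, 1.972, -0.303]
force: [1.0, -0.5, 0.1]
width: 0.007
gripper_force: 0.0
```

Run:
```python
from h import *
get_image("top");get_image("top");st();e=1.3
print("tip",own()-.0295*np.array([np.cos(e),0,-np.sin(e)]))
for y in(.088,.07,.05,.035):print(row(rep([-.035,y,.088],e),Rt(e)))
```

```text
t 20.53 own [-0.0239  0.0898  0.0647] q [-0.37  0.65  0.15  1.58  0.19  1.01 -0.46] F [-0.3 -0.4  0.6]
tip [-0.0317908   0.08979069  0.0931678 ]
([0.0045, -0.0018, 0.0041, 0.0001, -0.0005, -0.003], 'rows', np.float64(0.2))
([0.0044, -0.0198, 0.0041, 0.0001, -0.0005, -0.003], 'rows', np.float64(0.5))
([0.0044, -0.0398, 0.0041, 0.0001, -0.0005, -0.003], 'rows', np.float64(1.0))
([0.0043, -0.0548, 0.0041, 0.0001, -0.0005, -0.003], 'rows', np.float64(1.3))
```

Request:
jog_arm([
  [[0.002,-0.008,0.005,0,0,0,1],[0.002,-0.016,0.005,0,0,0,1],[0.002,-0.022,0.006,0,0,0,1],[0.002,-0.028,0.006,0,0,0,1],[0.002,-0.034,0.006,0,0,0,1],[0.002,-0.04,0.006,0,0,0,1],[0.002,-0.046,0.006,0,0,0,1],[0.002,-0.051,0.006,0,0,0,1],[0.002,-0.054,0.006,0,0,0,1],[0.002,-0.055,0.006,0,0,0,1]],
])

```text
clock: 21.37
position: [0.6117, 0.0319, 0.0606]
ee_rot: [2.181, 1.966, -0.271]
force: [35.2, -8.5, -18.5]
width: 0.007
gripper_force: 16.9
```

Run:
```python
from h import *
st()
```

```text
t 21.37 own [-0.0257  0.0451  0.0606] q [-0.41  0.59  0.15  1.72  0.21  0.93 -0.52] F [ 35.2  -8.5 -18.5]
```

Request:
jog_arm([
  [[0,0.004,0,0,0,0,1],[0,0.008,0,0,0,0,1],[0,0.02,0,0,0,0,1],[0,0.035,0,0,0,0,1],[0,0.035,0,0,0,0,1]],
])

```text
clock: 21.78
position: [0.6381, 0.0284, 0.0586]
ee_rot: [2.187, 1.971, -0.294]
force: [0.4, 0.7, -0.2]
width: 0.002
gripper_force: 0.0
```

Run:
```python
from h import *
st();im=get_image("top");st()
g=im.mean(2).astype(int);print(g[195:225,276:286:3].T.tolist())
for k in silhouettes("wedge","top")[:1]:
    ys,xs=np.where(k["mask"]);print(k["p"],xs.min(),xs.max(),ys.min(),ys.max(),k["mask"].sum())
```

```text
t 21.78 own [-0.0249  0.0716  0.0586] q [-0.38  0.64  0.15  1.64  0.2   0.98 -0.48] F [ 0.4  0.7 -0.2]
t 21.83 own [-0.0249  0.0702  0.0582] q [-0.38  0.63  0.15  1.64  0.2   0.98 -0.49] F [-0.  -0.2 -0.3]
[[255, 255, 255, 255, 255, 253, 252, 252, 251, 238, 237, 220, 219, 217, 190, 192, 194, 187, 114, 73, 79, 78, 76, 73, 72, 71, 71, 71, 71, 71], [83, 79, 51, 50, 47, 47, 41, 43, 42, 40, 43, 47, 45, 48, 61, 62, 77, 76, 81, 94, 92, 79, 103, 100, 101, 118, 118, 116, 85, 62], [72, 74, 72, 73, 73, 73, 73, 69, 92, 190, 89, 151, 147, 164, 242, 245, 241, 180, 200, 135, 203, 133, 107, 93, 89, 108, 109, 117, 150, 143], [70, 70, 74, 72, 73, 71, 72, 69, 72, 104, 109, 239, 246, 250, 249, 237, 225, 216, 193, 180, 165, 145, 147, 118, 102, 104, 106, 121, 117, 119]]
0.5 275 289 219 261 267
```

Free of the wedge now. I'll lift straight up and out, then check it.

Request:
jog_arm([
  [[0,0.008,0,0,0,0,1],[0,0.012,-0.03,0,0,0,1],[0,0.012,-0.07,0,0,0,1],[0,0.012,-0.11,0,0,0,1],[0.02,0.01,-0.145,0,0,0,1],[0.06,0.01,-0.15,0,0,0,1],[0.1,0,-0.16,0,0,0,1],[0.14,0,-0.17,0,0,0,1],[0.16,0,-0.18,0,0,0,1],[0.16,0,-0.18,0,0,0,1]],
])

```text
clock: 22.72
position: [0.6548, 0.2387, 0.1876]
ee_rot: [2.181, 1.986, -0.294]
force: [-0.7, 0.2, -0.2]
width: 0.003
gripper_force: 0.0
```

Run:
```python
from h import *
st();im=get_image("top")
g=im.mean(2).astype(int);print([g[195:225,c].tolist() for c in(279,283)])
for q in("wedge","hood","jar_c","clamp","angle"):
  for k in silhouettes(q,"top")[:1]:
    ys,xs=np.where(k["mask"]);print(q,k["p"],xs.min(),xs.max(),ys.min(),ys.max(),np.round(k["pixel"]))
```

```text
t 22.72 own [-0.2358  0.0671  0.1876] q [-0.61  0.66  0.12  1.24  0.15  1.4  -0.64] F [-0.7  0.2 -0.2]
[[251, 251, 251, 251, 250, 251, 250, 250, 250, 250, 250, 250, 250, 250, 249, 249, 249, 249, 249, 250, 252, 228, 135, 133, 136, 137, 135, 137, 136, 137], [250, 250, 250, 250, 250, 250, 250, 250, 250, 250, 250, 250, 250, 250, 250, 250, 250, 250, 250, 250, 252, 255, 136, 136, 138, 139, 138, 139, 140, 137]]
wedge 0.84 275 289 217 261 [284. 235.]
hood 0.38 387 436 267 357 [423. 305.]
clamp 0.85 382 436 267 357 [416. 304.]
angle 0.61 130 173 225 289 [154. 258.]
```

The butt edge is at row 217 again. That is the same stop under both 24 N and 35 N, and 16 px (28 mm) from the loose end, so the wedge is home. Last check on the hood and the jar.

Run:
```python
from h import *
im=get_image("top")
for q in("hood_hinge","hood_edge","jar_c"):
  for k in silhouettes(q,"top")[:2]:
    c=max(cv2.findContours(k["mask"].astype(np.uint8),0,2)[0],key=cv2.contourArea);print(q,round(k["p"],2),cv2.approxPolyDP(cv2.convexHull(c),3,True)[:,0].tolist())
g=im.mean(2).astype(int);print("row150",g[150,335:360].tolist())
for a in(1.45,1.48,1.5): print(a,proj("top",c2w(v,[hood(.22,.1,a,.004),hood(.22,.1,a,0)])).round(1).tolist())
```

```text
hood_hinge 0.64 [[347, 130], [350, 183], [339, 306], [332, 314], [299, 229], [300, 220]]
hood_edge 0.84 [[347, 130], [351, 179], [340, 306], [332, 313], [299, 229], [300, 220]]
jar_c 0.66 [[412, 191], [421, 203], [418, 216], [401, 228], [388, 225], [381, 215], [384, 200], [397, 190]]
row150 [125, 125, 123, 126, 123, 123, 123, 115, 109, 178, 211, 178, 117, 91, 119, 125, 123, 123, 123, 123, 123, 122, 122, 123, 124]
1.45 [[339.6, 148.4], [336.8, 148.3]]
1.48 [[344.4, 148.7], [341.5, 148.5]]
1.5 [[347.6, 148.9], [344.7, 148.7]]
```

The hood stands at about 1.49 rad and the jar, clamp and angle haven't moved. Handing in.

```bash
python3 -c "
from cell import *
print(sign_off())"
```

```text
the job is handed in; nothing more can be done
None
```

The job is handed in, with no verdict returned: the hood stands open at about 1.49 rad, the wedge is home against its stop after a retreat dragged it back to loose and I pushed it in again, and the jar, clamp and angle are where they were.

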